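# Tare the letter scale with the empty lens case

## Robot

A 6-joint arm with a two-finger parallel gripper is mounted at the origin on the work surface. World frame = base frame: x ahead of the robot, y to its left, z up, the work surface at z = 0. Lengths are in m, angles in degrees, forces in N, time in s.
With the tool pointing down it reaches from about 0.4 to 0.925 m from the base axis. Payload 12.5 kg.
Tool frame: the origin (TCP) lies on the centre line of the jaws, within the pads' length; the fingertips stand 19 mm ahead of it and the grasp point (between the pads) is the TCP (r.tcp_to_tips is the distance from the TCP to the fingertips, in m); z points along the fingers, y is the line along which they close (so a half turn about z gives the same grasp; the last joint's range is limited). The gripper opens to 95 mm and grips with 3 to 60 N. Pads are 20 mm wide; open, the fingers measure 119 mm over their backs; the gripper's body (75 mm by 180 mm) begins 59 mm behind the grasp point.
Start: joints at [66.715, 28.126, 89.318, -0, 62.55, -6.05], TCP at [0.185, 0.597, 0.234] pointing down, gripper open.
Joint ranges: [-177.58, 177.58], [-47.91, 125.51], [2.72, 160], [-65.01, 245.01], [3.68, 167.84], [-153.87, 153.87]. Speed limits (degrees/s): [127.2, 127.2, 159.86, 180, 180, 180].

## Interface

Orientations are given as [roll, pitch, yaw] about the fixed x, y, z axes, in that order (R = Rz(yaw) Ry(pitch) Rx(roll)).
In Python, from cell import r gives the robot as it stands.
- The arm moves only by the tool move_arm, never from a script. Its argument "moves" is a list of rows, each a list of 7 numbers: the closure, from 0 (fully open) to 1 (shut), then the shift along the tool's x, y, z in units of 0.1 m (1.0 is 0.1 m), then the turn, a rotation vector about the tool's x, y, z in units of 2 pi rad (1.0 is 2 pi rad). A call has 1 to 20 rows; each row is the pose to reach, as a shift and turn from the pose commanded when the call began, along the tool's axes at that moment, turning the shorter way round; what a row does not reach only later rows make up. A row lasts 1/10 s, in which the tool goes at most 50 mm and 8.59 degrees, less where a joint would pass 70% of its speed; a pose out of reach is approached as far as the arm can. A call with a number of a shift or a turn outside -1 to 1 is refused whole. A call with a gripper value outside its range is refused whole. The fingers move at their own pace and stop on an object; "force" is the grip in N (left out, the last holds). Time passes only in rows, so rows that repeat a pose let the fingers close. It gives the time, the measured TCP pose, the force, the opening and the grip force at its end, in the units of the state.
- r.get_state(): the state, without advancing time (a new reading comes with each control period).
- r.grab_frame(name): name is "side" or "top" or "wrist"; returns the picture (480x640x3 uint8, red, green, blue); there is no depth.
- r.get_calibration(name): a dict with "fx", "fy", "cx", "cy" (pixels), "world_to_cam" (4x4, takes a point from world to camera coordinates); the wrist camera has in their place "T_tool_cam" (4x4, takes a point from camera to tool coordinates, whose origin is the TCP and whose axes are the flange's). Camera axes: x right, y up, looking along -z (the intrinsics and any distortion apply to the point x, -y, -z); pixel columns grow to the right and rows downward; lengths in m; the calibration is good to about 2 mm. A picture is of the moment at which its call begins: read the wrist's pose just before it. get_calibration takes no time and is no camera call.
- r.close_job(): hands the job in; it is judged then, once.
The state is a dict: "time_s": time; "joint_positions": joint angles; "qvel": joint speeds; "joint_torque": joint torques, N m; "eef_pos": TCP position; "ee_rot": TCP orientation; "wrist_force": force on the tool from outside, world axes, zero at the start; "moment": the same for the moment, N m; "width": opening from 0.0 (shut) to 1.0 (fully open); "grasp_force": force on a finger pad.
Only numpy, scipy, OpenCV 4.12 (cv2) and the standard library are available. Lean on these libraries where they do the work, as an engineer would, in place of code of your own. Each camera call takes 0.05 s, during which the arm holds its last target. There are 200 camera calls.

## Task

One of the two identical lens cases is empty and the other has the lens in it: heft them to feel which is the light one. Set the empty case down gently, upright, in the middle of the letter scale's steel plate and let go, then turn the knob of the scale's sloped dial until the black zero mark stands at the red pointer. The loaded case is too heavy for the scale, whose plate must never be driven down to its stop, so leave that one standing upright where it was; keep both cases upright and do not disturb the other things on the table.

Things in the scene. Friction and masses are not known exactly. Their poses are not given: they have to be found in the camera images.
- case_a: one of two identical-looking hard-shell lens cases: upright black cylinder, 58 mm in diameter, 100 mm tall, its grey lid (top 23 mm) firmly clipped on by two flat steel clips. Origin at the centre of its underside, z up. One case is empty (130 to 200 g in all), the other holds the lens (400 to 630 g in all); only the weight tells them apart.
- case_b: one of two identical-looking hard-shell lens cases: upright black cylinder, 58 mm in diameter, 100 mm tall, its grey lid (top 23 mm) firmly clipped on by two flat steel clips. Origin at the centre of its underside, z up. One case is empty (130 to 200 g in all), the other holds the lens (400 to 630 g in all); only the weight tells them apart.
- scale: letter scale, fixed: grey housing 150 mm wide; its rear (local x 0 to 120 mm, 98 mm high) carries the weighing plate, and a dark panel in front (local x -105 to 0 mm) slopes down towards the robot at 35 degrees from level and bears the dial. Origin at table height under the panel's upper edge; local x points from dial to plate, z up.
- pan: the weighing plate: steel, 110 mm (local x) by 130 mm (local y), 6 mm thick, on a spring of 150 N/m with 24 mm of travel to its stop straight down, so that an empty case sinks it 8 to 14 mm; the loaded case would drive it onto the stop. Origin at the centre of its underside.
- pan_top (a point): centre of the plate's upper face, 130 mm above the table when unloaded.
- knob_grip (a point): where to grip the knob: on its axis, 22 mm above the dial's face, 6 mm below the knob's top. z axis: the knob's axis, out of the sloped panel (35 degrees from vertical, leaning to the robot). Black ribbed round knob, 37 mm in diameter, 28 mm tall, in the middle of the white dial disc (92 mm across), which turns with it against 0.04 N m of friction and stays where left.
- zero_mark (a point): outer end of the bold black zero mark, at the edge of the white dial disc, 47 mm from the axis; it turns with the knob. At the start it must be turned clockwise, by 0.3 to 1.55 rad, to reach where the pointer stands under the empty case.
- pointer_tip (a point): inner tip of the red pointer that rides round the edge of the dial disc, 47 mm from the same axis; it turns clockwise (seen facing the dial) by 0.77 rad per newton of load on the plate, and settles within 1 s. The dial reads zero when zero_mark coincides with it.
- dial (a joint): angle of the dial disc and knob, rad, growing clockwise as seen facing the dial; stops at -0.6 and 2.8.
- hood: bystander: silver aluminium lens hood, a bare ring 68 mm across and 36 mm tall. Origin at the centre of its underside.
- filters: bystander: two glass filters stacked together, 68 mm across, 14 mm tall. Origin at the centre of its underside.
- trigger: bystander: grey plastic remote trigger, 95 x 34 x 16 mm, lying flat. Origin at the centre of its underside.
- bowl: bystander: blue ceramic trinket bowl, 96 mm across, 42 mm tall. Origin at the centre of its underside.
- cap: bystander: black lens cap, 64 mm across, 9 mm tall. Origin at the centre of its underside.
- book: bystander: paperback book lying flat, 134 x 194 x 24 mm. Origin at the centre of its underside.
There are look-alikes about, which are no part of the job. Leave any pink look-alike of the case_a alone. Leave any green look-alike of the case_b alone.

How it is judged (in metres and radians):
On the way:
1. the empty case stands upright in the middle of the plate, let go (((horizontal distance between case_a and pan_top below 0.03 m and angle between case_a's own z axis and vertical below 0.1 rad and contact force between case_a and pan between 0.8 and 3 N and contact force between case_a and the fingers below 0.1 N) or (horizontal distance between case_b and pan_top below 0.03 m and angle between case_b's own z axis and vertical below 0.1 rad and contact force between case_b and pan between 0.8 and 3 N and contact force between case_b and the fingers below 0.1 N))), for 0.3 s.
At the end, for the whole second after the job is handed in: The empty case stands upright and still on the scale's plate, its axis within 30 mm of the plate's centre; the dial's zero mark is within 6 mm (7 degrees) of the red pointer's tip; the loaded case stands upright on the table within 60 mm of where it began (distance between zero_mark and pointer_tip below 0.006 m and ((horizontal distance between case_a and pan_top below 0.03 m and angle between each of case_a, case_b's own z axis and vertical below 0.1 rad and contact force between case_a and pan between 0.8 and 3 N and linear speed of each of case_a, case_b below 0.02 m/s and distance of case_b from where it was at the start of the episode below 0.06 m and height (world z) of case_b below 0.01 m) or (horizontal distance between case_b and pan_top below 0.03 m and angle between each of case_b, case_a's own z axis and vertical below 0.1 rad and contact force between case_b and pan between 0.8 and 3 N and linear speed of each of case_b, case_a below 0.02 m/s and distance of case_a from where it was at the start of the episode below 0.06 m and height (world z) of case_a below 0.01 m))); the robot touches nothing.
It fails at once if the plate is driven down onto its stop (by the loaded case, or by setting the empty one down hard) (distance of pan from where it was at the start of the episode above 0.0205 m).
It fails at once if a case is tipped by more than 35 degrees (angle between any of case_a, case_b's own z axis and vertical above 0.6 rad).
It fails at once if a bystander is shifted by more than 30 mm (distance of any of hood, filters, trigger, bowl, cap, book from where it was at the start of the episode above 0.03 m).
It also fails if it takes over 64 s, if anything falls off the work surface, if the arm or the gripper's body presses on something with over 40 N, if the wrist force passes 120 N, or if a joint passes its speed limit or range.

## Working session

There is one attempt and no reset: what is moved stays moved. The work goes in short steps, Python scripts to look and compute and a tool call to move; the robot and the scene stay as the last step left them, time stands still between calls to the robot, and variables do not carry over. Pictures are saved under pics/ and viewed, at most 10 in all, crops included, and the job is handed in when it is done.

Besides the shell and the picture viewer there is one more tool, called after "Call:" as name([rows], argument=value, ...), one row to a line, values as JSON. move_arm: Moves the arm, as the interface text tells. Its arguments: {"type":"object","properties":{"moves":{"type":"array"},"force":{"type":"number"}},"required":["moves"]}

```bash
mkdir -p pics; ls
cat > h.py <<'E'
from cell import r
import numpy as np, cv2
from scipy.spatial.transform import Rotation as Ro
def grab(n,save=None):
    s=r.get_state(); im=r.grab_frame(n)
    if save: cv2.imwrite('pics/'+save,im[:,:,::-1])
    return s,im
def T_tool(s): 
    T=np.eye(4); T[:3,:3]=Ro.from_euler('xyz',s['ee_rot'],degrees=True).as_matrix(); T[:3,3]=s['eef_pos']; return T
def cam(n,s=None):
    c=r.get_calibration(n)
    M=np.linalg.inv(c['world_to_cam']) if n!='wrist' else T_tool(s)@np.array(c['T_tool_cam'])
    return c,np.array(M)
def ray(n,uv,s=None):
    c,M=cam(n,s)
    K=np.array([[c['fx'],0,c['cx']],[0,c['fy'],c['cy']],[0,0,1.]])
    d=np.array(c.get('distortion',c.get('dist',np.zeros(5))),float)
    p=cv2.undistortPoints(np.array([[uv]],float),K,d)[0,0]
    v=M[:3,:3]@np.array([p[0],-p[1],-1]); return M[:3,3],v/np.linalg.norm(v)
def onz(n,uv,z,s=None):
    o,v=ray(n,uv,s); return o+v*(z-o[2])/v[2]
def tri(r1,r2):
    (o1,v1),(o2,v2)=r1,r2
    A=np.stack([v1,-v2],1); t=np.linalg.lstsq(A,o2-o1,rcond=None)[0]
    a,b=o1+v1*t[0],o2+v2*t[1]; return (a+b)/2,np.linalg.norm(a-b)
def proj(n,P,s=None):
    c,M=cam(n,s); q=np.linalg.inv(M)@np.append(P,1)
    return np.array([c['fx']*q[0]/-q[2]+c['cx'],c['fy']*-q[1]/-q[2]+c['cy']])
E
python3 - <<'E'
from h import *
for n in ['side','top','wrist']:
    s,im=grab(n,n+'0.png'); c=r.get_calibration(n); print(n,{k:(np.round(v,3).tolist()) for k,v in c.items()})
print(s)
E
```

```text
pics
side {'fx': 454.023, 'fy': 454.023, 'cx': 321.108, 'cy': 244.732, 'world_to_cam': [[0.791, -0.612, -0.012, -0.489], [0.405, 0.509, 0.76, -0.344], [-0.459, -0.606, 0.65, -0.706], [0.0, 0.0, 0.0, 1.0]]}
top {'fx': 521.312, 'fy': 521.312, 'cx': 312.246, 'cy': 238.078, 'world_to_cam': [[0.01, -1.0, -0.014, 0.004], [0.995, 0.009, 0.104, -0.601], [-0.103, -0.015, 0.995, -1.111], [0.0, 0.0, 0.0, 1.0]]}
wrist {'fx': 407.91, 'fy': 407.91, 'cx': 318.576, 'cy': 243.16, 'T_tool_cam': [[-0.0, 0.969, 0.249, 0.069], [1.0, 0.0, 0.001, 0.001], [0.001, 0.249, -0.969, -0.15], [0.0, 0.0, 0.0, 1.0]]}
{'time_s': 0.1, 'joint_positions': array([ 6.67152068e+01,  2.81598139e+01,  8.93422622e+01,  5.64478724e-04,
        6.25487410e+01, -6.04927977e+00]), 'qvel': array([ 0.0372055 , -0.07301453, -0.13300624,  0.01626852,  0.02399832,
        0.01925141]), 'joint_torque': array([ 2.69829747e-03, -6.13620472e+01, -2.58607703e+01,  6.93397410e-02,
        4.71185369e-02, -7.15115289e-05]), 'eef_pos': array([0.18508915, 0.59680007, 0.23315599]), 'ee_rot': array([-1.79949519e+02, -5.85320336e-03,  1.62764224e+02]), 'wrist_force': array([0.12645434, 0.39582   , 0.25285343]), 'moment': array([ 0.00944185, -0.03324522, -0.00540511]), 'grasp_force': 0.0, 'width': 0.9958542196026147}
```

View pics/top0.png

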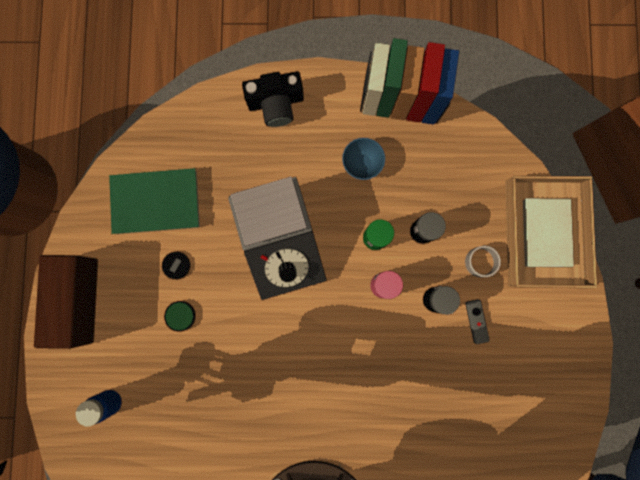

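View pics/side0.png

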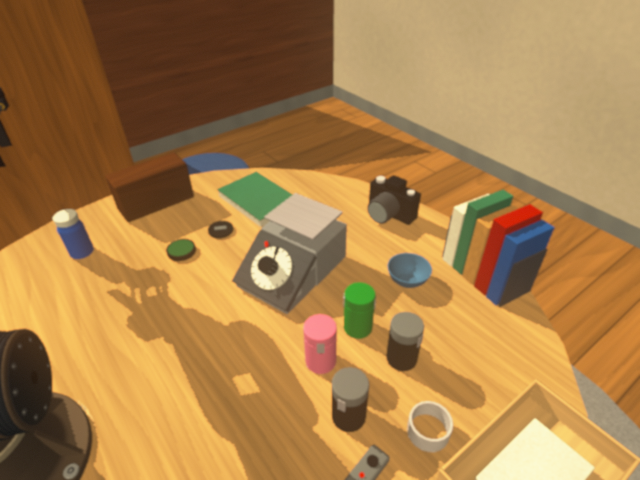

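The top view shows the scale (plate centre near (271,212), dial near (287,268)), grey-lidded cases near (428,227) and (441,300), the green look-alike at (379,234) and the pink one at (388,285). In the side view the cases are at about (404,340) and (350,400), and the dial is at (272,268).

Run:
```python
from h import *
t=cv2.imread('pics/top0.png'); s=cv2.imread('pics/side0.png')
a=cv2.resize(t[170:345,215:515],None,fx=2.6,fy=2.6,interpolation=cv2.INTER_CUBIC)
b=cv2.resize(s[190:440,220:460],None,fx=2.3,fy=2.3,interpolation=cv2.INTER_CUBIC)
cv2.imwrite('pics/ta.png',a); cv2.imwrite('pics/sb.png',b); print(a.shape,b.shape)
```

```text
(455, 780, 3) (575, 552, 3)
```

View pics/ta.png

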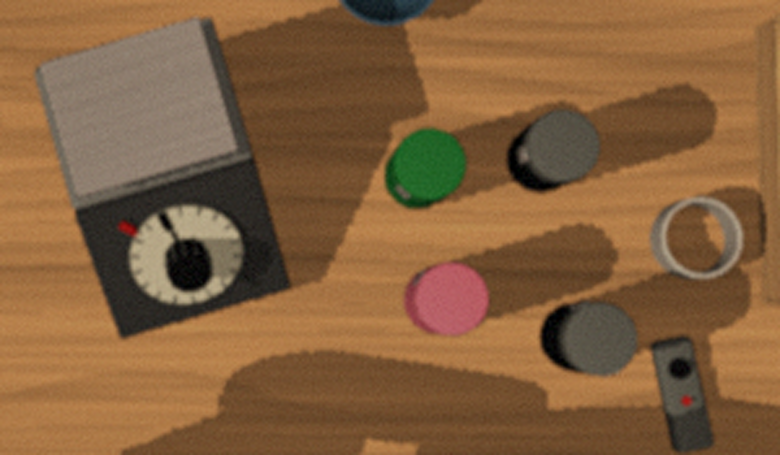

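View pics/sb.png

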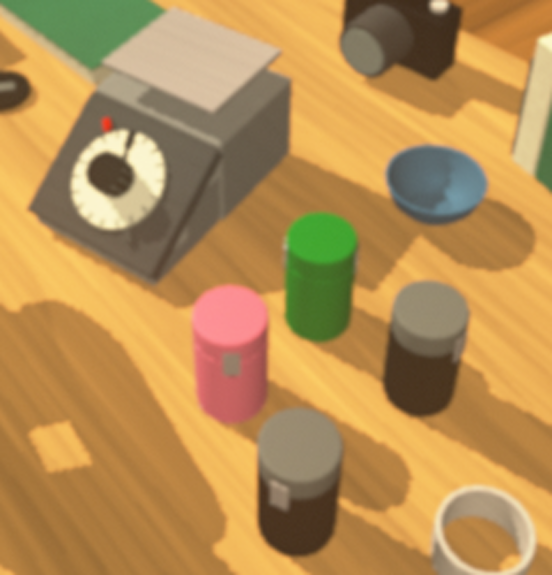

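Crop positions: in the top crop, the lid tops are at (563,147) and (600,338), the plate corners at (40,68), (205,20), (240,152) and (75,198), the disc centre at (187,254), and the zero mark's end at (163,213). In the side crop, the lids are at (430,312) and (300,446), the plate corners at (103,62), (177,9), (281,50) and (212,111), and the disc centre at (118,180).

Run:
```python
from h import *
T=lambda p:(p[0]/2.6+215,p[1]/2.6+170); S=lambda p:(p[0]/2.3+220,p[1]/2.3+190)
P={'case1':((563,147),(430,312)),'case2':((600,338),(300,446)),'green':((428,166),(321,240)),'pink':((450,298),(231,316)),
'panFL':((75,198),(103,62)),'panBL':((40,68),(177,9)),'panBR':((205,20),(281,50)),'panFR':((240,152),(212,111)),
'disc':((187,254),(118,180)),'zero':((163,213),(131,133)),'ptr':((133,232),(107,130)),'knobtop':((187,266),(109,172)),
'panelBL':((122,337),(33,208)),'panelBR':((289,288),(153,279))}
for k,(a,b) in P.items():
    p,g=tri(ray('top',T(a)),ray('side',S(b))); print(k,p.round(4),'gap',round(g,4))
```

```text
case1 [ 0.6217 -0.2377  0.0961] gap 0.0021
case2 [ 0.4711 -0.2643  0.0961] gap 0.0015
green [ 0.6061 -0.131   0.0956] gap 0.0033
pink [ 0.5017 -0.1478  0.0958] gap 0.003
panFL [0.5759 0.1447 0.1268] gap 0.0045
panBL [0.679  0.1735 0.1269] gap 0.0081
panBR [0.713  0.0468 0.1343] gap 0.0003
panFR [0.6107 0.0183 0.1317] gap 0.0011
disc [0.535  0.0625 0.0606] gap 0.0008
zero [0.5652 0.081  0.0885] gap 0.0015
ptr [0.5516 0.1044 0.0833] gap 0.0019
knobtop [0.5252 0.061  0.0772] gap 0.0022
panelBL [0.469  0.1173 0.0223] gap 0.0061
panelBR [ 0.5104 -0.0223  0.0185] gap 0.0039
```

Call:
move_arm([
  [0,-0.98,-0.53,0,0,0,0.202],
  [0,-0.98,-0.53,0,0,0,0.202],
  [0,-0.98,-0.53,0,0,0,0.202],
  [0,-0.98,-0.53,0,0,0,0.202],
  [0,-0.98,-0.53,0,0,0,0.202],
  [0,-0.98,-0.53,0,0,0,0.202],
  [0,-0.98,-0.53,0,0,0,0.202],
  [0,-0.98,-0.53,0,0,0,0.202],
  [0,-0.98,-0.53,0,0,0,0.202],
  [0,-0.98,-0.53,0,0,0,0.202],
])

```text
time_s: 1.15
eef_pos: [0.263, 0.5172, 0.2335]
ee_rot: [-180.0, 0.0, 90.0]
wrist_force: [0.0, -0.0, 0.1]
width: 1.003
grasp_force: 0.0
```

Call:
move_arm([
  [0,-0.5,0.4,0,0,0,0],
  [0,-1,0.8,0,0,0,0],
  [0,-1,0.8,0,0,0,0],
])

```text
time_s: 1.45
eef_pos: [0.3444, 0.4153, 0.2336]
ee_rot: [180.0, 0.0, 90.2]
wrist_force: [-0.1, 0.8, 0.6]
width: 1.001
grasp_force: 0.0
```

Call:
move_arm([
  [0,-0.5,0.4,0,0,0,0],
  [0,-1,0.8,0,0,0,0],
  [0,-1,0.8,0,0,0,0],
])

```text
time_s: 1.75
eef_pos: [0.4248, 0.315, 0.2336]
ee_rot: [180.0, 0.0, 90.1]
wrist_force: [-0.3, 0.1, -0.9]
width: 0.997
grasp_force: 0.0
```

Call:
move_arm([
  [0,-0.5,0.25,0,0,0,0],
  [0,-1,0.5,0,0,0,0],
  [0,-1,0.5,0,0,0,0],
])

```text
time_s: 2.05
eef_pos: [0.4749, 0.2141, 0.2336]
ee_rot: [180.0, 0.0, 90.0]
wrist_force: [-0.3, 1.5, -0.8]
width: 0.999
grasp_force: 0.0
```

Call:
move_arm([
  [0,-0.5,0.15,0,0,0,0],
  [0,-1,0.3,0,0,0,0],
  [0,-1,0.3,0,0,0,0],
])

```text
time_s: 2.35
eef_pos: [0.5045, 0.1139, 0.2336]
ee_rot: [180.0, 0.0, 90.0]
wrist_force: [0.2, 1.3, 0.4]
width: 0.995
grasp_force: 0.0
```

Call:
move_arm([
  [0,-0.5,0,0,0,0,0],
  [0,-1,0,0,0,0,0],
  [0,-1,0,0,0,0,0],
])

```text
time_s: 2.65
eef_pos: [0.5035, 0.0139, 0.2336]
ee_rot: [180.0, 0.0, 89.9]
wrist_force: [0.5, 0.7, 0.5]
width: 1.001
grasp_force: 0.0
```

Call:
move_arm([
  [0,-0.5,0,0,0,0,0],
  [0,-1,0,0,0,0,0],
  [0,-1,0,0,0,0,0],
])

```text
time_s: 2.95
eef_pos: [0.5038, -0.0857, 0.2335]
ee_rot: [180.0, 0.0, 89.9]
wrist_force: [0.6, 0.6, 0.0]
width: 0.999
grasp_force: 0.0
```

Call:
move_arm([
  [0,-0.5,0,0,0,0,0],
  [0,-1,-0.1,0,0,0,0],
  [0,-1,-0.1,0,0,0,0],
  [0,-1,-0.1,0,0,0,0],
])

```text
time_s: 3.35
eef_pos: [0.4937, -0.182, 0.2334]
ee_rot: [-180.0, -0.0, 90.0]
wrist_force: [-1.5, -0.5, -0.7]
width: 1.0
grasp_force: 0.0
```

Call:
move_arm([
  [0,-0.45,-0.12,0,0,0,0],
  [0,-0.82,-0.23,0,0,0,0],
  [0,-0.82,-0.23,0,0,0,0],
  [0,-0.82,-0.23,0,0,0,0],
])

```text
time_s: 3.75
eef_pos: [0.4711, -0.2631, 0.2335]
ee_rot: [-180.0, -0.0, 90.1]
wrist_force: [0.3, 0.3, 0.3]
width: 0.998
grasp_force: 0.0
```

Run:
```python
from h import *
s,im=grab('wrist','w1.png'); print(s['eef_pos'],s['wrist_force'])
print(proj('wrist',[.471,-.264,.1],s), proj('wrist',[.4711,-.2643+.029,.1],s),proj('wrist',[.4711+.029,-.2643,.1],s))
```

```text
[ 0.47109256 -0.2630974   0.23350192] [0.28226091 0.26782257 0.26637212]
[317.75661912 240.49197624] [317.92655218 200.66699206] [358.35646631 240.95388216]
```

View pics/w1.png

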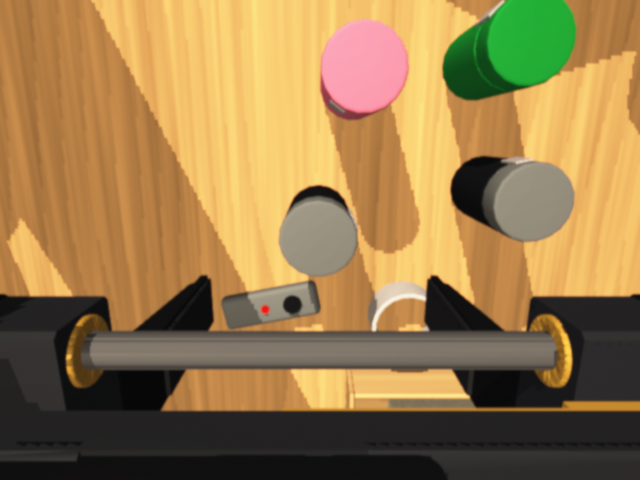

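The lid centre of the nearer case is at (318,234), close to the predicted (318,240), so I'll shift about 3 mm in y and descend.

Call:
move_arm([
  [0,0.03,0,0.4,0,0,0],
  [0,0.03,0,0.8,0,0,0],
  [0,0.03,0,1,0,0,0],
])

```text
time_s: 4.1
eef_pos: [0.4705, -0.2587, 0.1312]
ee_rot: [-179.9, -0.1, 90.2]
wrist_force: [0.2, 0.0, -0.4]
width: 1.0
grasp_force: 0.0
```

Call:
move_arm([
  [0,0,0,0.3,0,0,0],
  [0,0,0,0.58,0,0,0],
  [0,0,0,0.58,0,0,0],
  [0,0,0,0.58,0,0,0],
])

```text
time_s: 4.5
eef_pos: [0.4713, -0.2603, 0.0761]
ee_rot: [-180.0, -0.0, 90.1]
wrist_force: [0.3, -0.5, 0.7]
width: 0.998
grasp_force: 0.0
```

Call:
move_arm([
  [0.3,0,0,0,0,0,0],
  [0.3,0,0,0,0,0,0],
  [0.5,0,0,0,0,0,0],
  [0.5,0,0,0,0,0,0],
  [0.5,0,0,0,0,0,0],
  [0.5,0,0,0,0,0,0],
  [0.5,0,0,0,0,0,0],
  [0.5,0,0,0,0,0,0],
], force=25)

```text
time_s: 5.3
eef_pos: [0.4706, -0.2616, 0.0758]
ee_rot: [180.0, 0.0, 90.0]
wrist_force: [-2.3, -1.7, 5.7]
width: 0.61
grasp_force: 25.0
```

Call:
move_arm([
  [0.5,0,0,-0.1,0,0,0],
  [0.5,0,0,-0.2,0,0,0],
  [0.5,0,0,-0.3,0,0,0],
  [0.5,0,0,-0.3,0,0,0],
  [0.5,0,0,-0.3,0,0,0],
  [0.5,0,0,-0.3,0,0,0],
])

```text
time_s: 5.9
eef_pos: [0.4705, -0.2614, 0.1054]
ee_rot: [-180.0, -0.0, 90.0]
wrist_force: [0.0, -0.1, -5.0]
width: 0.612
grasp_force: 25.0
```

Call:
move_arm([
  [0.5,0,0,0,0,0,0],
  [0.5,0,0,0,0,0,0],
  [0.5,0,0,0,0,0,0],
])

```text
time_s: 6.2
eef_pos: [0.4706, -0.2615, 0.1054]
ee_rot: [-180.0, -0.0, 90.0]
wrist_force: [-0.0, -0.2, -4.8]
width: 0.612
grasp_force: 25.0
```

Hefted 4.9 N, so this is the loaded case. I'll set it back down.

Call:
move_arm([
  [0.5,0,0,0.1,0,0,0],
  [0.5,0,0,0.2,0,0,0],
  [0.5,0,0,0.25,0,0,0],
  [0.5,0,0,0.28,0,0,0],
  [0.5,0,0,0.295,0,0,0],
  [0.5,0,0,0.295,0,0,0],
  [0.5,0,0,0.295,0,0,0],
])

```text
time_s: 6.9
eef_pos: [0.4708, -0.2616, 0.0762]
ee_rot: [180.0, 0.0, 90.0]
wrist_force: [0.2, -0.1, -5.0]
width: 0.612
grasp_force: 25.0
```

Call:
move_arm([
  [0.3,0,0,0,0,0,0],
  [0.2,0,0,0,0,0,0],
  [0,0,0,0,0,0,0],
  [0,0,0,0,0,0,0],
  [0,0,0,0,0,0,0],
  [0,0,0,0,0,0,0],
  [0,0,0,0,0,0,0],
])

```text
time_s: 7.6
eef_pos: [0.4707, -0.2615, 0.0761]
ee_rot: [-180.0, -0.0, 90.0]
wrist_force: [-0.7, 0.8, 0.3]
width: 0.994
grasp_force: 0.0
```

Call:
move_arm([
  [0,0,0,-0.2,0,0,0],
  [0,0,0,-0.5,0,0,0],
  [0,0,0,-0.8,0,0,0],
  [0,0,0,-0.8,0,0,0],
])

```text
time_s: 8.0
eef_pos: [0.4718, -0.2623, 0.1594]
ee_rot: [179.7, 0.2, 90.1]
wrist_force: [0.5, 0.6, 0.2]
width: 1.0
grasp_force: 0.0
```

Run:
```python
from h import *
s={'eef_pos':[.4711,-.2631,.2335],'ee_rot':[-180,0,90.05]}
print(onz('wrist',(318,234),.1,s),onz('wrist',(529,200),.1,s))
s=r.get_state();print(s['eef_pos'],s['width'],s['wrist_force'])
```

```text
[ 0.47120016 -0.25931886  0.1       ] [ 0.61856281 -0.23483969  0.1       ]
[ 0.47182278 -0.26230528  0.15944415] 1.000159147888613 [0.48958703 0.6437244  0.195142  ]
```

Call:
move_arm([
  [0,0.12,0.4,0,0,0,0],
  [0,0.2,0.8,0,0,0,0],
  [0,0.2,0.8,0,0,0,0],
])

```text
time_s: 8.3
eef_pos: [0.5539, -0.2405, 0.1553]
ee_rot: [179.9, 0.0, 90.2]
wrist_force: [0.1, 0.7, -0.2]
width: 1.002
grasp_force: 0.0
```

Call:
move_arm([
  [0,0.06,0.4,0,0,0,0],
  [0,0.06,0.69,0,0,0,0],
  [0,0.06,0.69,0,0,0,0],
  [0,0.06,0.69,0,0,0,0],
])

```text
time_s: 8.7
eef_pos: [0.619, -0.2351, 0.1549]
ee_rot: [-179.9, -0.0, 90.1]
wrist_force: [0.0, 0.3, 0.1]
width: 1.001
grasp_force: 0.0
```

Call:
move_arm([
  [0,0,0,0.3,0,0,0],
  [0,0,0,0.6,0,0,0],
  [0,0,0,0.8,0,0,0],
  [0,0,0,0.8,0,0,0],
  [0,0,0,0.8,0,0,0],
])

```text
time_s: 9.2
eef_pos: [0.619, -0.2357, 0.0765]
ee_rot: [-180.0, -0.0, 90.0]
wrist_force: [0.2, -0.7, 0.7]
width: 1.001
grasp_force: 0.0
```

Call:
move_arm([
  [0.3,0,0,0,0,0,0],
  [0.3,0,0,0,0,0,0],
  [0.5,0,0,0,0,0,0],
  [0.5,0,0,0,0,0,0],
  [0.5,0,0,0,0,0,0],
  [0.5,0,0,0,0,0,0],
  [0.5,0,0,0,0,0,0],
  [0.5,0,0,0,0,0,0],
], force=15)

```text
time_s: 10.0
eef_pos: [0.6201, -0.2355, 0.0765]
ee_rot: [179.9, 0.0, 90.0]
wrist_force: [2.0, 1.3, 4.4]
width: 0.609
grasp_force: 15.0
```

Call:
move_arm([
  [0.5,0,0,-0.1,0,0,0],
  [0.5,0,0,-0.3,0,0,0],
  [0.5,0,0,-0.6,0,0,0],
  [0.5,0,0,-1,0,0,0],
  [0.5,0,0,-1,0,0,0],
])

```text
time_s: 10.5
eef_pos: [0.6209, -0.2361, 0.1816]
ee_rot: [179.6, 0.2, 90.0]
wrist_force: [-0.3, 0.1, -0.7]
width: 0.611
grasp_force: 14.9
```

Call:
move_arm([
  [0.5,0,0,-0.3,0,0,0],
  [0.5,0,0,-0.7,0,0,0],
  [0.5,0,0,-0.7,0,0,0],
  [0.5,0,0,-0.7,0,0,0],
  [0.5,0,0,-0.7,0,0,0],
  [0.5,0,0,-0.7,0,0,0],
])

```text
time_s: 11.1
eef_pos: [0.6191, -0.2352, 0.2445]
ee_rot: [-179.9, -0.1, 90.0]
wrist_force: [1.2, 0.5, -1.8]
width: 0.609
grasp_force: 14.9
```

Call:
move_arm([
  [0.5,0.3,0.05,0,0,0,0],
  [0.5,0.7,0.1,0,0,0,0],
  [0.5,1,0.1,0,0,0,0],
])

```text
time_s: 11.4
eef_pos: [0.6295, -0.1337, 0.2448]
ee_rot: [-179.9, -0.1, 90.0]
wrist_force: [0.4, 0.3, -1.1]
width: 0.612
grasp_force: 14.9
```

Call:
move_arm([
  [0.5,0.4,0.05,0,0,0,0],
  [0.5,0.8,0.1,0,0,0,0],
  [0.5,1,0.1,0,0,0,0],
])

```text
time_s: 11.7
eef_pos: [0.6394, -0.0325, 0.245]
ee_rot: [-179.9, -0.0, 90.1]
wrist_force: [0.1, -0.6, -0.9]
width: 0.606
grasp_force: 14.9
```

Call:
move_arm([
  [0.5,0.4,0.05,0,0,0,0],
  [0.5,0.8,0.05,0,0,0,0],
  [0.5,1,0.05,0,0,0,0],
  [0.5,1,0.05,0,0,0,0],
])

```text
time_s: 12.1
eef_pos: [0.6439, 0.0672, 0.2451]
ee_rot: [-179.9, -0.0, 90.2]
wrist_force: [0.2, -0.4, -1.6]
width: 0.608
grasp_force: 14.9
```

Call:
move_arm([
  [0.5,0.2,0,0,0,0,0],
  [0.5,0.31,0,0,0,0,0],
  [0.5,0.31,0,0,0,0,0],
  [0.5,0.31,0,0,0,0,0],
  [0.5,0.31,0,0,0,0,0],
  [0.5,0.31,0,0,0,0,0],
  [0.5,0.31,0,0,0,0,0],
])

```text
time_s: 12.8
eef_pos: [0.6444, 0.0951, 0.2462]
ee_rot: [180.0, -0.0, 90.0]
wrist_force: [1.4, -0.6, -1.1]
width: 0.612
grasp_force: 14.9
```

Run:
```python
from h import *
t=cv2.imread
f=[]
for i in range(3):
    s,im=grab('side','s%d.png'%i); f.append(s['wrist_force'])
print(np.round(f,2),s['eef_pos'])
_,w=grab('top','t2.png')
a=cv2.resize(im[150:320,215:385],None,fx=2.3,fy=2.3,interpolation=cv2.INTER_CUBIC)
b=cv2.resize(w[150:320,215:385],None,fx=2.3,fy=2.3,interpolation=cv2.INTER_CUBIC)
cv2.imwrite('pics/ab.png',np.hstack([a,b])[:,:,::-1]); print(proj('top',[.6447,.0958,.13]),proj('side',[.6447,.0958,.13]))
```

```text
[[ 1.36 -0.56 -1.09]
 [-0.4  -0.03 -1.7 ]
 [-0.49 -0.65 -2.39]] [0.64440394 0.09529896 0.24617539]
[269.18875132 211.24089217] [302.97454167 214.55188847]
```

View pics/ab.png

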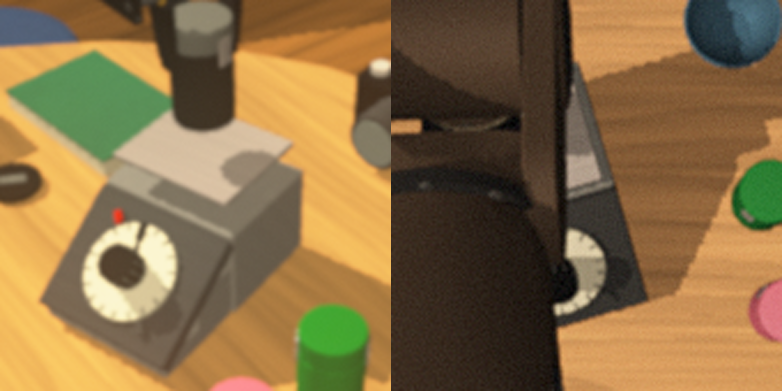

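The case hangs upright over the plate, its shadow falling on the plate to the right, and the pointer is still unloaded. I'll lower it slowly.

Call:
move_arm([
  [0.5,0,0,0.15,0,0,0],
  [0.5,0,0,0.3,0,0,0],
  [0.5,0,0,0.36,0,0,0],
  [0.5,0,0,0.39,0,0,0],
  [0.5,0,0,0.42,0,0,0],
  [0.5,0,0,0.44,0,0,0],
  [0.5,0,0,0.46,0,0,0],
  [0.5,0,0,0.48,0,0,0],
  [0.5,0,0,0.5,0,0,0],
  [0.5,0,0,0.5,0,0,0],
  [0.5,0,0,0.5,0,0,0],
  [0.5,0,0,0.5,0,0,0],
  [0.5,0,0,0.5,0,0,0],
])

```text
time_s: 14.3
eef_pos: [0.6445, 0.0956, 0.1963]
ee_rot: [180.0, -0.0, 90.0]
wrist_force: [0.8, 0.2, -0.6]
width: 0.612
grasp_force: 14.9
```

Run:
```python
from h import *
f=[]
for i in range(6):
    s,im=grab('side','s3.png'); f.append(s['wrist_force'][2])
print(np.round(f,2),np.mean(f),s['eef_pos'])
```

```text
[-0.6  -0.02  0.3   0.34  0.15 -0.19] -0.0038445180157835233 [0.64449432 0.09562631 0.19617797]
```

The force is balanced at 0 N mean, so the plate carries the weight. I'll release and rise.

Call:
move_arm([
  [0.35,0,0,0,0,0,0],
  [0.3,0,0,0,0,0,0],
  [0.2,0,0,0,0,0,0],
  [0,0,0,0,0,0,0],
  [0,0,0,0,0,0,0],
  [0,0,0,0,0,0,0],
  [0,0,0,0,0,0,0],
])

```text
time_s: 15.3
eef_pos: [0.6444, 0.0956, 0.1961]
ee_rot: [180.0, -0.0, 90.0]
wrist_force: [0.3, -0.7, 0.1]
width: 0.994
grasp_force: 0.0
```

Call:
move_arm([
  [0,0,0,-0.2,0,0,0],
  [0,0,0,-0.6,0,0,0],
  [0,0,0,-1,0,0,0],
  [0,0,0,-1,0,0,0],
])

```text
time_s: 15.7
eef_pos: [0.6458, 0.0957, 0.3019]
ee_rot: [179.5, -0.0, 90.0]
wrist_force: [-0.3, 0.3, -0.9]
width: 0.998
grasp_force: 0.0
```

Run:
```python
from h import *
for i in range(4): s,w=grab('side','s4.png')
a=cv2.resize(w[130:320,200:380],None,fx=3,fy=3,interpolation=cv2.INTER_CUBIC)
cv2.imwrite('pics/s4c.png',a[:,:,::-1]); print(s['eef_pos'],s['joint_positions'],s['time_s'])
```

```text
[0.64405516 0.09558818 0.29553727] [2.63170680e+00 2.74794397e+01 8.06565124e+01 3.58822888e-03
 7.19021849e+01 2.58317634e+00] 15.85
```

View pics/s4c.png

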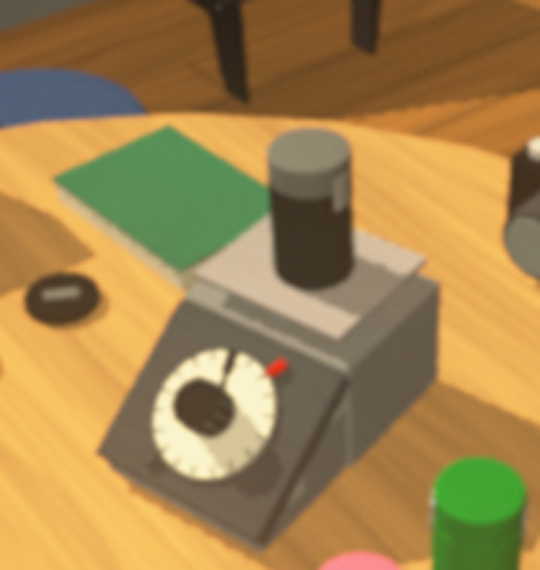

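The case stands upright mid-plate. The pointer has swung clockwise past the zero mark: mark end at crop (233,352), pointer tip at about (270,373).

```bash
cat >> h.py <<'E'
yaw=np.radians(15.5); C=np.array([.535,.0625,.0606])
lx=np.array([np.cos(yaw),np.sin(yaw),0]); ly=np.array([-np.sin(yaw),np.cos(yaw),0]); t35=np.radians(35)
n=-np.sin(t35)*lx+np.array([0,0,np.cos(t35)]); up=np.cross(ly*-1,n)*-1
up=np.cos(t35)*lx+np.array([0,0,np.sin(t35)]); right=-ly
def onplane(ro,C=C):
    o,v=ro; return o+v*(np.dot(C-o,n)/np.dot(v,n))
def ang(p,C=C): d=p-C; return np.degrees(np.arctan2(d@right,d@up)),np.linalg.norm(d)
def tgt(P,spin=0): # shift & rotvec in tool axes from current pose, minimal tilt then spin about tool z (deg)
    s=r.get_state(); R=Ro.from_euler('xyz',s['ee_rot'],degrees=True); z=R.as_matrix()[:,2]
    ax=np.cross(z,-n); a=np.arctan2(np.linalg.norm(ax),z@-n); ax=ax/(np.linalg.norm(ax)+1e-12)
    Rt=Ro.from_rotvec(ax*a)*R*Ro.from_euler('z',spin,degrees=True)
    return R.inv().apply(P-np.array(s['eef_pos']))*10,(R.inv()*Rt).as_rotvec()/(2*np.pi)
E
python3 - <<'E'
from h import *
S=lambda p:(p[0]/3+200,p[1]/3+130)
for p in [(233,352),(270,373),(277,368),(214,414)]: q=onplane(ray('side',S(p))); print(p,q.round(4),ang(q))
print(n,C+.022*n)
P=C+.122*n; print(P,tgt(P))
E
```

```text
(233, 352) [0.5677 0.0836 0.0866] (np.float64(-14.370708417170961), np.float64(0.04682561413546138))
(270, 373) [0.5759 0.0498 0.0858] (np.float64(27.757980911778365), np.float64(0.049730333323106696))
(277, 368) [0.5809 0.0482 0.0889] (np.float64(27.87145960432226), np.float64(0.05577645183962254))
(214, 414) [0.5356 0.0626 0.061 ] (np.float64(7.9786233036671), np.float64(0.000729974708738064))
[-0.55271572 -0.15328164  0.81915204] [0.52284025 0.0591278  0.07862134]
[0.46756868 0.04379964 0.16053655] (array([-0.51633897, -1.76180576,  1.34705339]), array([-9.39979359e-02,  2.59158172e-02,  1.19587878e-17]))
```

Call:
move_arm([
  [0,-0.1,-0.4,0,0,0,0],
  [0,-0.26,-0.9,0.2,0,0,0],
  [0,-0.26,-0.9,0.4,0,0,0],
  [0,-0.26,-0.9,0.4,0,0,0],
])

```text
time_s: 16.3
eef_pos: [0.5523, 0.0692, 0.2535]
ee_rot: [-179.7, -0.0, 90.0]
wrist_force: [0.2, 0.2, -0.3]
width: 0.996
grasp_force: 0.0
```

Call:
move_arm([
  [0.35,-0.1,-0.3,0.2,-0.02,0.005,0],
  [0.35,-0.256,-0.86,0.5,-0.04,0.011,0],
  [0.35,-0.256,-0.86,0.8,-0.06,0.017,0],
  [0.35,-0.256,-0.86,0.95,-0.094,0.026,0],
  [0.35,-0.256,-0.86,0.95,-0.094,0.026,0],
  [0.35,-0.256,-0.86,0.95,-0.094,0.026,0],
  [0.35,-0.256,-0.86,0.95,-0.094,0.026,0],
  [0.35,-0.256,-0.86,0.95,-0.094,0.026,0],
])

```text
time_s: 17.1
eef_pos: [0.4782, 0.0649, 0.1714]
ee_rot: [149.3, -12.1, 95.1]
wrist_force: [-0.3, -0.4, -0.7]
width: 0.65
grasp_force: 0.0
```

Run:
```python
from h import *
r.grab_frame('side');r.grab_frame('side')
s,w=grab('wrist','w5.png'); print(s['eef_pos'],s['ee_rot'],s['joint_positions'],s['width'],s['time_s'])
print(proj('wrist',C,s),proj('wrist',C+.028*n,s),tgt(C+.122*n))
```

```text
[0.47738342 0.06493582 0.17097842] [149.42137974 -12.12893993  95.1056914 ] [ -9.4612519   16.99678528 131.85808688  80.10085138  17.9150154
 -86.42196227] 0.6510456843455427 17.2
[311.78497326 285.35448119] [308.0702388  297.76161722] (array([-0.22002569, -0.13276019, -0.00638344]), array([-1.09360016e-02, -1.13032183e-02, -8.83846995e-18]))
```

View pics/w5.png

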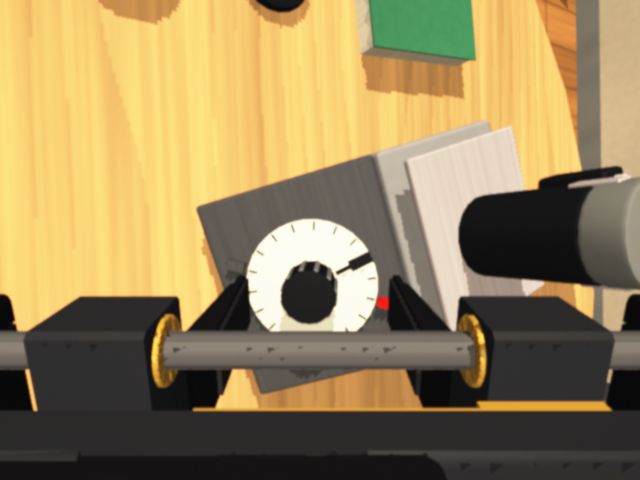

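The wrist view shows the disc centred at (313,284), matching the predicted (312,285). The zero mark's end is at (372,256) and the pointer tip at about (376,303). The tool is still 25 mm short of hover, so I'll correct that.

Call:
move_arm([
  [0.35,-0.11,-0.07,0,-0.006,-0.006,0],
  [0.35,-0.22,-0.13,0,-0.011,-0.0113,0],
  [0.35,-0.22,-0.13,0,-0.011,-0.0113,0],
  [0.35,-0.22,-0.13,0,-0.011,-0.0113,0],
  [0.35,-0.22,-0.13,0,-0.011,-0.0113,0],
  [0.35,-0.22,-0.13,0,-0.011,-0.0113,0],
])

```text
time_s: 17.85
eef_pos: [0.4681, 0.0441, 0.1607]
ee_rot: [145.8, -8.7, 93.0]
wrist_force: [0.3, 0.4, 0.2]
width: 0.649
grasp_force: 0.0
```

Run:
```python
from h import *
s0={'eef_pos':[.47738,.06494,.17098],'ee_rot':[149.421,-12.129,95.106]}
for p in [(313,284),(372,256),(376,303)]: q=onplane(ray('wrist',p,s0)); print(q.round(4),ang(q))
s=r.get_state(); print(s['eef_pos'],s['ee_rot'],s['joint_positions'].round(1),s['qvel'].round(1),s['time_s'])
print(tgt(C+.122*n))
```

```text
[0.5356 0.0635 0.0612] (np.float64(-39.835545703423016), np.float64(0.0013358841768095326))
[0.5684 0.0824 0.0868] (np.float64(-12.600939776594942), np.float64(0.04686527528424237))
[0.5731 0.049  0.0838] (np.float64(29.861198867421766), np.float64(0.04658408940801252))
[0.46809913 0.04413846 0.16068017] [145.84788577  -8.67593181  92.95029749] [ -10.7   17.8  136.1  112.2   15.9 -119.6] [ 0.  -0.1  0.4  1.8 -0.1 -1.8] 17.85
(array([-0.00329175, -0.00506185, -0.00228525]), array([ 2.92033980e-04, -5.74832706e-05,  1.10435943e-17]))
```

The pose now matches, and the turn needed is 42.5° clockwise (both tips at a radius of 46.7 mm). I'll descend on the knob and grip it.

Call:
move_arm([
  [0.4,0,0,0.2,0,0,0],
  [0.4,0,0,0.4,0,0,0],
  [0.4,0,0,0.6,0,0,0],
  [0.4,0,0,0.75,0,0,0],
  [0.4,0,0,0.88,0,0,0],
  [0.4,0,0,0.98,0,0,0],
  [0.4,0,0,0.98,0,0,0],
  [0.4,0,0,0.98,0,0,0],
  [0.4,0,0,0.98,0,0,0],
])

```text
time_s: 18.75
eef_pos: [0.5216, 0.0588, 0.0806]
ee_rot: [145.9, -8.6, 92.9]
wrist_force: [-0.3, -0.8, -0.9]
width: 0.6
grasp_force: 0.0
```

Run:
```python
from h import *
s=r.get_state(); print(s['eef_pos'],s['wrist_force'].round(1),s['joint_positions'].round(1),s['qvel'].round(1),s['time_s'])
print(tgt(C+.024*n))
```

```text
[0.52161974 0.05884479 0.08056131] [-0.3 -0.8 -0.9] [  -6.9   31.8  132.9  143.7   21.6 -149.1] [-0.2 -0.2  0.1  0.7  0.  -0.5] 18.75
(array([-0.00074382, -0.00070796,  0.00307004]), array([ 2.93899448e-04,  7.15977371e-05, -4.41743772e-18]))
```

Call:
move_arm([
  [0.6,0,0,0,0,0,0],
  [0.7,0,0,0,0,0,0],
  [0.7,0,0,0,0,0,0],
  [0.7,0,0,0,0,0,0],
  [0.7,0,0,0,0,0,0],
  [0.7,0,0,0,0,0,0],
], force=15)

```text
time_s: 19.35
eef_pos: [0.5217, 0.0587, 0.0803]
ee_rot: [145.9, -8.6, 92.9]
wrist_force: [-1.7, -0.5, 5.0]
width: 0.376
grasp_force: 15.0
```

Call:
move_arm([
  [0.7,0,0,0,0,0,0.015],
  [0.7,0,0,0,0,0,0.03],
  [0.7,0,0,0,0,0,0.045],
  [0.7,0,0,0,0,0,0.06],
  [0.7,0,0,0,0,0,0.075],
  [0.7,0,0,0,0,0,0.09],
  [0.7,0,0,0,0,0,0.105],
  [0.7,0,0,0,0,0,0.118],
  [0.7,0,0,0,0,0,0.118],
  [0.7,0,0,0,0,0,0.118],
  [0.7,0,0,0,0,0,0.118],
])

```text
time_s: 20.45
eef_pos: [0.5212, 0.0589, 0.08]
ee_rot: [159.4, -28.9, 53.3]
wrist_force: [-3.3, 1.9, 6.5]
width: 0.381
grasp_force: 15.1
```

Call:
move_arm([
  [0.5,0,0,0,0,0,0],
  [0.4,0,0,0,0,0,0],
  [0.4,0,0,0,0,0,0],
  [0.4,0,0,0,0,0,0],
  [0.4,0,0,0,0,0,0],
])

```text
time_s: 20.95
eef_pos: [0.5216, 0.0587, 0.08]
ee_rot: [159.4, -29.0, 53.2]
wrist_force: [0.9, 0.1, 0.5]
width: 0.6
grasp_force: 0.0
```

Call:
move_arm([
  [0.4,0,0,-0.2,0,0,0],
  [0.4,0,0,-0.5,0,0,0],
  [0.4,0,0,-0.8,0,0,0],
  [0.4,0,0,-1,0,0,0],
  [0.4,0,0,-1,0,0,0],
  [0.4,0,0,-1,0,0,0],
  [0.4,0,0,-1,0,0,0],
])

```text
time_s: 21.65
eef_pos: [0.4666, 0.0435, 0.1612]
ee_rot: [159.4, -29.0, 53.1]
wrist_force: [0.2, -0.8, 0.1]
width: 0.6
grasp_force: 0.0
```

Run:
```python
from h import *
r.grab_frame('side')
s,w=grab('wrist','w6.png'); s2,a=grab('side','s6.png'); np.save('s6.npy',np.r_[s['eef_pos'],s['ee_rot']])
print(s['eef_pos'],s['ee_rot'],s['time_s'],proj('wrist',C,s))
b=cv2.resize(a[130:310,210:380],None,fx=2.6,fy=2.6,interpolation=cv2.INTER_CUBIC)
u,v=proj('wrist',C,s).astype(int); k=cv2.resize(w[max(v-80,0):v+80,u-75:u+75],(422,450),interpolation=cv2.INTER_CUBIC)
print(u-75,max(v-80,0),w[max(v-80,0):v+80].shape)
cv2.imwrite('pics/x6.png',np.hstack([b[:450,:375],k])[:,:,::-1])
```

```text
[0.46651908 0.04361737 0.16104169] [159.47900022 -28.99203565  53.11039278] 21.7 [319.18952592 241.70780562]
244 161 (160, 640, 3)
```

View pics/x6.png

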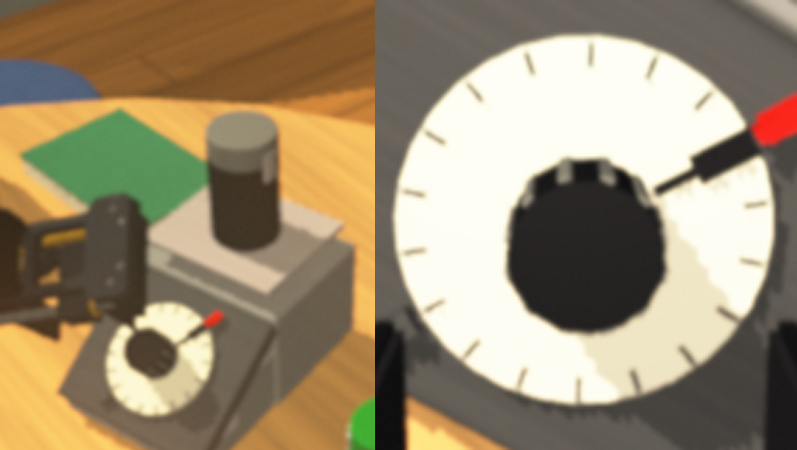

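The mark's outer end at (757,142) meets the pointer tip at (755,135), both views agree, and the case stands upright mid-plate. I'll hand the job in.

```bash
python3 -c "
from cell import r
print(r.close_job())"
```

```text
the job is handed in; nothing more can be done
None
```

I handed the job in at about 22 s: the empty case stands upright mid-plate, the zero mark is on the red pointer in both camera views, and the loaded case (4.9 N when hefted) is back where it stood; the hand-in returned no verdict.

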